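# Zero the bench length gauge on its longest block

### The job

Set the bench gauge to zero on its longest gauge block: lay that block lengthwise in the channel of the gauge's bed between slide and stop, and wind the handwheel clockwise until the slide's anvil holds the block snugly against the stop. Then press the round key fully down and let it up, and after it the bar key, leaving the square key alone. Do not push the slide by hand, and leave the other blocks and everything else on the bench where they are.

Things in the scene. Friction and masses are not known exactly. Their poses are not given: they have to be found in the camera images.
- gauge: Bench length gauge, fixed. Grey bed 90 wide (x), 390 long (y), 50 high (bed top z=50 mm); origin on the table under the bed's centreline, 5 mm from mid-length; z up, +y runs from slide to stop. Two steel rails 6 mm high run along the bed top at x=+-19 to +-27 mm: between them a channel 38 mm wide for the block
- head (a point): Front lower edge (middle) of the display head that overhangs the slide's end of the bed. The head fills gauge x -35 to 90, y -170 to -45, z 235 to 280 mm, on a post at x 57 to 87, y -130 to -90. Because of it the wheel's crank is worked with the tool tilted back towards the robot, along the wheel's axis
- stop: Dark steel stop clamped across the bed, 85 (x) x 35 (y) x 50 mm; origin at the centre of its underside on the bed top, axes as the gauge; its stop face, towards the slide, lies at its own y=-17.5 mm. It stands at gauge y 97 to 148 mm
- slide: Dark steel slide, moved along gauge +y by the handwheel, 10 mm per radian (63 per turn); stays where it is left. Its anvil, 24 wide x 20 high, points to the stop; origin on the bed top under the anvil's face, axes as the gauge; the 75 x 60 x 50 mm slide block lies at its own y -90 to -30. Starts with the anvil's face at gauge y=-90 mm. To be moved by the wheel, not pushed
- hub (a point): Centre of the handwheel's rim, near gauge (-93, -100, 118) mm. Own z: the wheel's axis, out of its face, tilted 24 deg from vertical towards gauge -x (own x, y turn). Clockwise, looking at the face, drives the slide to the stop. Rim 134 mm over all, 14 thick. Turns with about 0.15 N m; a clutch slips at 0.4 N m (8 N at the crank) when the slide is blocked, harmlessly
- crank_grip (a point): Point on the crank handle: a black cylinder, 18 mm across, 46 long, on the wheel's face parallel to its axis (own z), 52 mm off the axis. This point is 26 mm above its foot, 20 below its free end, 35 mm above the hub point's level along the axis. The handle spins on its pin, so it can be held while the wheel goes round. Starts anywhere round the circle
- block_long: The longest gauge block: plain steel bar 30 x 75 x 30 mm (long along its own y), about 0.53 kg, lying in the tray; origin at the centre of its underside
- block_middle: Middle gauge block, 30 x 60 x 30 mm, likewise; leave alone
- block_short: Short gauge block, 30 x 45 x 30 mm, likewise; leave alone
- tray: Open tray, fixed, 235 (x) x 115 (y) x 18 mm high, walls and floor 4 mm; origin under its centre. The three blocks lie in it side by side across its x, in any order, about 62 mm apart, long sides along its y. It stands to the robot's left or right, the console at the other side
- console: Key console, fixed, 90 x 180 mm and 93 mm high at the back; origin on the table under its centre. Its face is tilted 24 deg towards its own -x (towards the robot) and carries three white spring keys in a row along its y, 55 mm apart; the keys stand 14 mm proud
- top_round (a point): Centre of the top of the round key, 26 mm across, at the console's +y end; own z points out of the key face (24 deg from vertical)
- top_square (a point): The same of the square key, 22 x 22 mm, in the middle; not to be pressed
- top_bar (a point): The same of the bar key, a narrow bar 36 x 14 mm, at the console's -y end
- key_round (a joint): Travel of the round key: 0 up, 0.006 m fully down at 4.5 N (1.4 N to start); springs back
- key_square (a joint): The same of the square key
- key_bar (a joint): The same of the bar key
- spray_can: Spray can standing, 62 mm across, 190 high; leave alone (origin at the underside, as for all below)
- oil_bottle: Green bottle standing, 66 mm across, 200 high; leave alone
- piston: Aluminium piston standing, 52 mm across, 50 high; leave alone
- bearing: Steel ring lying, 62 mm across, 16 high; leave alone
- screwdriver: Screwdriver lying, 190 long, about 30 high; leave alone
- gear: Dark gear blank lying, 80 mm across, 36 high with its hub; leave alone
Mind the look-alikes: they are no part of the job. Leave any orange look-alike of the block_long alone.

How it is judged:
By the outcome, as a careful person would: the job done as asked, in the order asked, and still so for the second after the job is handed in, with the robot touching nothing.
It also fails if it takes over 72 s, if anything falls off the work surface, if the arm or the gripper's body presses on something with over 40 N, if the wrist force passes 120 N, or if a joint passes its speed limit or range.

### The arm

A 6-joint arm with a two-finger parallel gripper is mounted at the origin on the work surface. World frame = base frame: x ahead of the robot, y to its left, z up, the work surface at z = 0. Lengths are in m, angles in rad, forces in N, time in s.
With the tool pointing down it reaches from about 0.4 to 0.925 m from the base axis. Payload 12.5 kg.
Tool frame: the origin (TCP) lies where the fingers leave the gripper's body, on its centre line; the fingertips stand 78 mm ahead of it and the grasp point (between the pads) lies 59 mm ahead of it; z points along the fingers, y is the line along which they close (so a half turn about z gives the same grasp; the last joint's range is limited). The gripper opens to 95 mm and grips with 3 to 60 N. Pads are 20 mm wide; open, the fingers measure 119 mm over their backs; the gripper's body (75 mm by 180 mm) begins 59 mm behind the grasp point.
Start: joints at [-1.275, 0.491, 1.559, -0, 1.092, -0.106], TCP at [0.244, -0.575, 0.292] pointing down, gripper open.
Joint ranges: [-3.1, 3.1], [-0.84, 2.19], [0.05, 2.79], [-1.13, 4.28], [0.06, 2.93], [-2.69, 2.69]. Speed limits (rad/s): [2.22, 2.22, 2.79, 3.14, 3.14, 3.14].

### API

Orientations are given as a rotation vector (axis times angle).
In Python, from workcell import r, optics, finder gives the robot as it stands.
- The arm moves only by the tool jog_arm, never from a script. Its argument "moves" is a list of rows, each a list of 3 entries, a list of its own where there are three numbers: the shift along the tool's x, y, z in mm, then the turn, a rotation vector about the tool's x, y, z in rad, then the opening, from 0 (shut) to 1 (fully open). A call has 1 to 10 rows; each row shifts and turns the commanded pose from where the row before left it, along the tool's axes as they then stand; what a row does not reach is not made up. A row lasts 1/12 s, in which the tool goes at most 41.7 mm and 7.16 degrees, less where a joint would pass 70% of its speed; a pose out of reach is approached as far as the arm can. A call is refused whole if a number of a shift passes 41.7 or a number of a turn 0.125, either way. A call with a gripper value outside its range is refused whole. The fingers move at their own pace and stop on an object; "squeeze" is the grip in N (left out, the last holds). Time passes only in rows, so rows that do not move let the fingers close. It gives the time, the measured TCP pose, the force, the opening and the grip force at its end, in the units of the state.
- r.read_state(): the state, without advancing time (a new reading comes with each control period).
- optics.capture(name): name is "scene" or "top"; returns a dict with "color" (480x640x3 uint8, blue, green, red), "vertical_fov" (degrees; the focal length in pixels is half the picture's height over the tangent of half this angle, whatever the lens; pixels are square), "cx", "cy" (the principal point, pixels), "dist" ([k1, k2, p1, p2, k3] as OpenCV has them; the pictures are not rectified), "R" (3x3) and "t" (3): a world point X has camera coordinates R X + t. Camera axes: x right, y down, z forward; pixel columns grow to the right and rows downward; lengths in m; the calibration is good to about 2 mm. A picture is of the moment at which its call begins. There is no depth.
- r.sign_off(): hands the job in; it is judged then, once.
Trained networks look in a picture, given as the dict that the camera call returned (one of the last four; its "shot" number tells which), for a name from the list of things; names that differ only in an ending like _2 or _b are one class to them, and where a whole thing is asked for, a point or a joint stands for the part that bears it (a point fixed in the world has none). Each returns a list of dicts, best first, with "confidence" (0 to 1); they miss things now and then, are a little off and sometimes report something else, mostly with a low value. They report only what shows in the picture. A call takes as long as a camera call. They do not tell look-alikes from the thing itself.
- finder.spot_in(picture, target): "extent" ([left, top, right, bottom] in pixels, round what is visible of it).
The state is a dict: "clock": time; "joints": joint angles; "joint_vel": joint speeds; "tau": joint torques, N m; "tcp_pos": TCP position; "eef_rot": TCP orientation; "contact_force": force on the tool from outside, world axes, zero at the start; "moment": the same for the moment, N m; "finger_gap": finger opening in m; "grasp_force": force on a finger pad.
Only numpy, scipy, OpenCV 4.12 (cv2) and the standard library are available. Lean on these libraries where they do the work, as an engineer would, in place of code of your own. Each camera call takes 0.05 s, during which the arm holds its last target. There are 200 camera calls.

## Working session

There is one attempt and no reset: what is moved stays moved. The work goes in short steps, Python scripts to look and compute and a tool call to move; the robot and the scene stay as the last step left them, time stands still between calls to the robot, and variables do not carry over. Pictures are saved under pics/ and viewed, at most 12 in all, crops included, and the job is handed in when it is done.

Besides the shell and the picture viewer there is one more tool, called after "Emit:" in YAML: its name, and indented under it one key for each argument. jog_arm: Moves the arm, as the interface text tells. Its arguments: {"type":"object","properties":{"moves":{"type":"array","items":{"type":"array"}},"squeeze":{"type":"number"}},"required":["moves"]}

```bash
mkdir -p pics; ls; python3 - <<'E'
from workcell import r, optics, finder
import cv2,json
s=r.read_state(); print(s)
for n in ("scene","top"):
    p=optics.capture(n); cv2.imwrite(f"pics/{n}0.png",p["color"])
    print(n,{k:(v.tolist() if hasattr(v,'tolist') else v) for k,v in p.items() if k!="color"})
    for t in ["gauge","head","stop","slide","hub","crank_grip","block_long","tray","console","top_round","top_square","top_bar","key_round","key_bar","key_square"]:
        try: print(t,[( [round(x) for x in d["extent"]],round(d["confidence"],2)) for d in finder.spot_in(p,t)][:4])
        except Exception as e: print(t,e)
E
```

```text
pics
{'clock': 0.0, 'joints': array([-1.27457318e+00,  4.91571545e-01,  1.55944694e+00,  1.45833271e-05,
        1.09171648e+00, -1.05561967e-01]), 'joint_vel': array([-0.00012165, -0.00064136, -0.00064474,  0.00144373,  0.00243595,
       -0.00087636]), 'tau': array([-4.42882301e-03, -6.12650156e+01, -2.58178657e+01,  6.90731546e-02,
        4.82100318e-02, -6.52567860e-05]), 'tcp_pos': array([ 0.24441225, -0.57505599,  0.29165512]), 'eef_rot': array([-3.07729830e+00, -6.26648508e-01,  1.50511641e-04]), 'contact_force': array([ 0.64599459,  0.52040001, -0.75212953]), 'moment': array([ 0.00927598, -0.05570309, -0.00330946]), 'grasp_force': 0.0, 'finger_gap': 0.09541689322385902}
scene {'vertical_fov': 54.52840575528533, 'cx': 318.71995786615224, 'cy': 245.89024679934707, 'dist': [-0.07944649041640074, 0.0, 0.0, 0.0, 0.0], 'R': [[-0.5829693318877673, 0.8124377365859692, 0.009575084824555307], [0.511363061227832, 0.37603851860692084, -0.7727243053868648], [-0.6313909863864312, -0.445578227357419, -0.6346695719939547]], 't': [0.30506809697969217, -0.17072746139258668, 1.5467958333627083
[... 1215 characters left out ...]
5, 227], 0.46)]
slide [([379, 152, 429, 177], 0.82), ([253, 83, 433, 228], 0.24)]
hub [([361, 164, 423, 227], 0.84), ([162, 198, 191, 216], 0.47)]
crank_grip [([391, 172, 403, 185], 0.46)]
block_long [([155, 229, 194, 245], 0.93), ([162, 306, 184, 341], 0.9), ([234, 241, 259, 277], 0.75)]
tray [([154, 185, 207, 290], 0.67)]
console [([458, 222, 553, 280], 0.68)]
top_round [([474, 246, 489, 256], 0.71)]
top_square [([500, 251, 514, 264], 0.63), ([412, 264, 421, 352], 0.53), ([252, 295, 288, 326], 0.35)]
top_bar []
key_round [([480, 248, 482, 258], 0.49), ([163, 201, 188, 214], 0.39)]
key_bar [([526, 259, 536, 267], 0.49), ([156, 226, 194, 245], 0.35)]
key_square [([501, 251, 515, 263], 0.64)]
```

View pics/scene0.png

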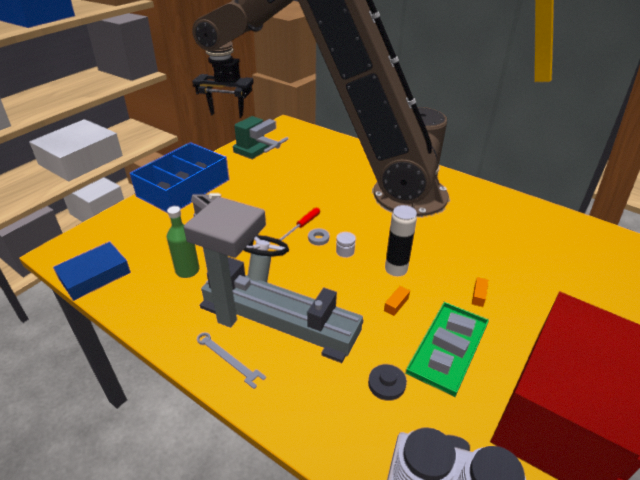

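```bash
python3 -c "
import cv2
a=cv2.imread('pics/top0.png')
cv2.imwrite('pics/top0a.png',cv2.resize(a[60:360,140:560],(800,571),interpolation=cv2.INTER_CUBIC))"
```

```text
(no output)
```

View pics/top0a.png

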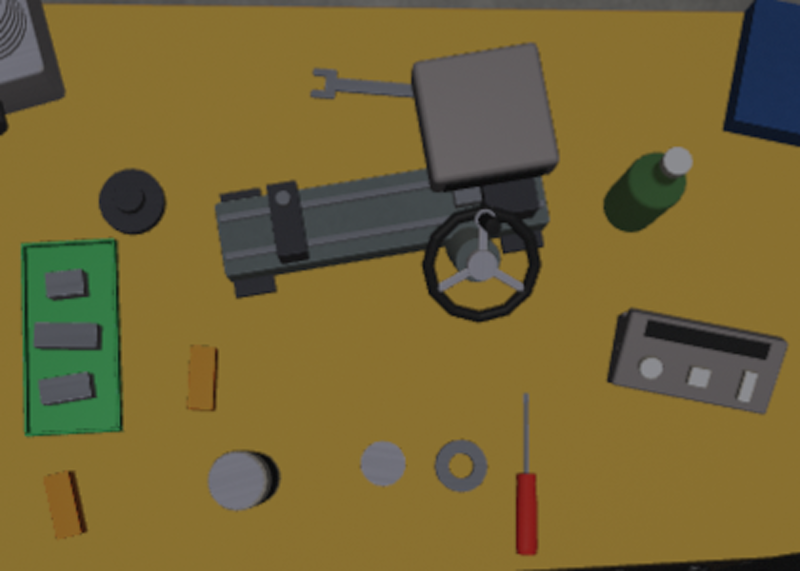

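```bash
python3 - <<'E'
import cv2,numpy as np
t=cv2.imread('pics/top0.png'); s=cv2.imread('pics/scene0.png')
def crop(a,x0,y0,x1,y1,k):
    c=cv2.resize(a[y0:y1,x0:x1],None,fx=k,fy=k,interpolation=cv2.INTER_CUBIC)
    c=(255*(c/255.)**0.6).astype(np.uint8)
    step=20
    for x in range((x0//step+1)*step,x1,step): cv2.line(c,(int((x-x0+.5)*k),0),(int((x-x0+.5)*k),6),(0,0,255),1); cv2.putText(c,str(x),(int((x-x0+.5)*k)-10,16),0,.35,(0,0,255))
    for y in range((y0//step+1)*step,y1,step): cv2.line(c,(0,int((y-y0+.5)*k)),(6,int((y-y0+.5)*k)),(0,0,255),1); cv2.putText(c,str(y),(8,int((y-y0+.5)*k)+4),0,.35,(0,0,255))
    return c
cv2.imwrite('pics/g_top.png',crop(t,246,135,440,235,4))
cv2.imwrite('pics/g_scene.png',crop(s,180,190,370,340,4))
a=crop(t,150,183,212,292,5); b=crop(t,455,218,556,284,4.7)
C=np.zeros((545,790,3),np.uint8); C[:a.shape[0],:a.shape[1]]=a; C[:b.shape[0],315:315+b.shape[1]]=b
c=crop(s,185,185,260,240,4); C[320:320+220,315:615]=c
cv2.imwrite('pics/tc.png',C)
E
```

```text
(no output)
```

View pics/g_top.png

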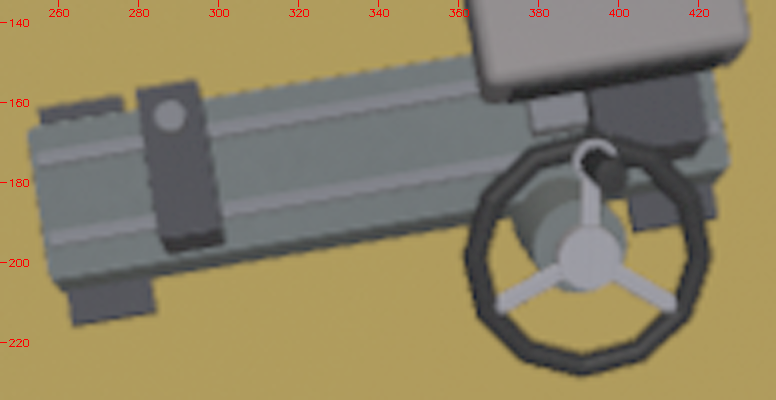

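View pics/g_scene.png

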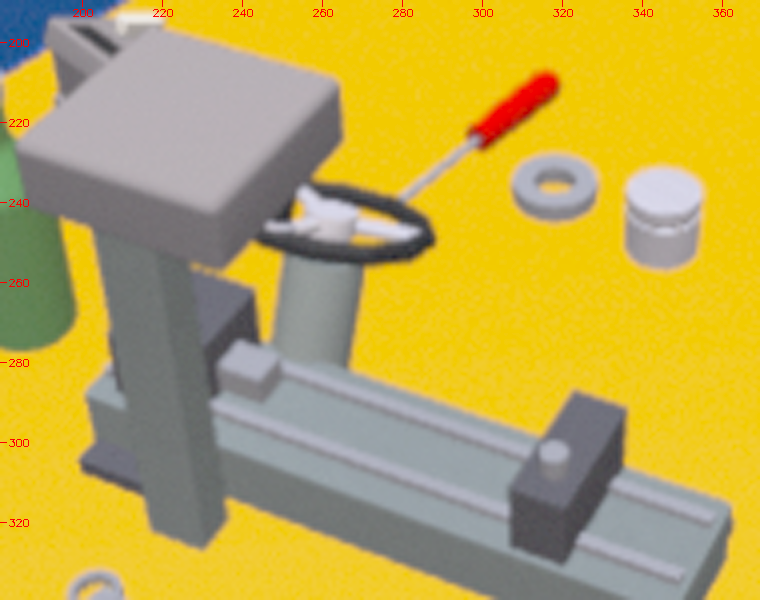

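View pics/tc.png

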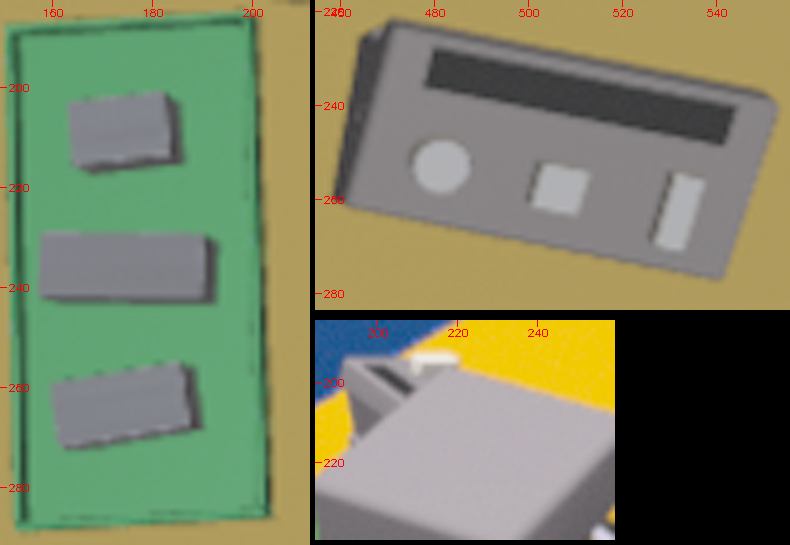

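```bash
cat > h.py <<'E'
import numpy as np,cv2
from scipy.optimize import least_squares
from scipy.spatial.transform import Rotation as Rot
CAM={'scene':dict(f=54.52840575528533,cx=318.71995786615224,cy=245.89024679934707,k=-0.07944649041640074,R=[[-0.5829693318877673,0.8124377365859692,0.009575084824555307],[0.511363061227832,0.37603851860692084,-0.7727243053868648],[-0.6313909863864312,-0.445578227357419,-0.6346695719939547]],t=[0.30506809697969217,-0.17072746139258668,1.5467958333627083]),
'top':dict(f=47.73269935623209,cx=324.1700547903631,cy=239.80561663957815,k=-0.00514056130572234,R=[[0.016416169595905274,-0.9998123542852254,-0.01028424009995616],[-0.9936353301097689,-0.015166615294635508,-0.11161901512804805],[0.1114420931849782,0.012051140989118032,-0.9936978564268976]],t=[0.01624614578968573,0.5173303650791868,1.1974801385816862])}
def K(c): f=240/np.tan(np.radians(c['f']/2)); return np.array([[f,0,c['cx']],[0,f,c['cy']],[0,0,1]])
def proj(cam,X):
    c=CAM[cam]; p,_=cv2.projectPoints(np.reshape(np.asarray(X,float),(-1,1,3)),cv2.Rodrigues(np.array(c['R']))[0],np.array(c['t']),K(c),np.array([c['k'],0,0,0,0.]))
    return p[:,0]
def ray(cam,uv):
    c=CAM[cam]; n=cv2.undistortPoints(np.reshape(np.asarray(uv,float),(-1,1,2)),K(c),np.array([c['k'],0,0,0,0.]))[:,0]
    R=np.array(c['R']); o=-R.T@np.array(c['t']); d=np.c_[n,np.ones(len(n))]@R
    return o,d
def atz(cam,uv,z): o,d=ray(cam,uv); return o+d*((z-o[2])/d[:,2])[:,None]
def tri(u1,u2):
    o1,d1=ray('top',u1);o2,d2=ray('scene',u2);d1=d1[0];d2=d2[0]
    s=np.linalg.lstsq(np.c_[d1,-d2],o2-o1,rcond=None)[0]; a=o1+s[0]*d1;b=o2+s[1]*d2
    return (a+b)/2,np.linalg.norm(a-b)
E
cat > fit.py <<'E'
from h import *
T=lambda *p:np.array(p,float)/4+[246-.5,135-.5]
S=lambda *p:np.array(p,float)/4+[180-.5,190-.5]
# lines: pts lie on line through gauge (x,z) along y
L=[('top',T((38,158),(478,88)),-0+.023,.056),('top',T((50,238),(520,161)),-.023,.056),
   ('scene',S((212,404),(682,576)),.023,.056),('scene',S((285,366),(716,518)),-.023,.056)]
st=[(.0425,-.0175),(.0425,.0175),(-.0425,.0175),(-.0425,-.0175)]
P=[('top',T((136,91))[0],(.0425,.0175,.05)),('top',T((193,82))[0],(.0425,-.0175,.05)),('top',T((222,232))[0],(-.0425,-.0175,.05)),('top',T((165,241))[0],(-.0425,.0175,.05)),
 ('scene',S((626,409))[0],(-.0425,.0175,.05)),('scene',S((575,391))[0],(-.0425,-.0175,.05)),('scene',S((511,490))[0],(.0425,-.0175,.05)),('scene',S((562,508))[0],(.0425,.0175,.05))]
A=[('top',T((527,97))[0],(.012,0)),('top',T((535,136))[0],(-.012,0)),('scene',S((281,365))[0],(-.012,0)),('scene',S((264,378))[0],(.012,0))]
g2w=lambda p,X:np.asarray(X)@Rot.from_euler('z',p[2]).as_matrix().T+[p[0],p[1],0]
a=np.radians(24); AX=np.array([-np.sin(a),0,np.cos(a)]);E1=np.array([np.cos(a),0,np.sin(a)]);E2=np.array([0,1,0])
th=np.linspace(0,2*np.pi,180)
def rim(p,cam): return proj(cam,g2w(p,p[4:7]+.060*(np.cos(th)[:,None]*E1+np.sin(th)[:,None]*E2)))
def res(p):
    o=[]
    for cam,pts,x,z in L:
        q=proj(cam,g2w(p,[(x,-.1,z),(x,.15,z)])); d=q[1]-q[0]; d/=np.linalg.norm(d)
        o+=list((pts-q[0])@np.array([-d[1],d[0]]))
    for cam,uv,(x,y,z) in P: o+=list(proj(cam,g2w(p,(x,y+p[3],z+.05)))[0]-uv)
    for cam,uv,(x,y) in A: o+=list(proj(cam,g2w(p,(x,p[7],.07)))[0]-uv)
    q=rim(p,'top'); lo,hi=q.min(0),q.max(0)
    m=T((475,147),(701,366)); o+=list(lo-m[0])+list(hi-m[1])
    o+=[(rim(p,'scene')[:,0].max()-S((425,0))[0,0])]
    o+=list((p[4:7]-[-.093,-.1,.118])/.003)
    o+=[(p[7]+.09)/.002]
    return np.array(o)
s=least_squares(res,[.66,.05,.16,.12,-.093,-.1,.118,-.09],loss='soft_l1')
p=s.x
if __name__=='__main__':
    print(np.round(p,4),'yaw deg',np.degrees(p[2])); print(np.round(res(p),1))
    print('hub w',g2w(p,p[4:7]))
    for d in range(-60,61,15):
        c=p[4:7]+.052*(np.cos(np.radians(d))*E1+np.sin(np.radians(d))*E2)
        print(d,'foot,end crop',[tuple(np.round((proj('top',g2w(p,c+AX*h))[0]-[245.5,134.5])*4)) for h in (.009,.035,.055)])
    TT=lambda *q:np.array(q,float)/5+[149.5,182.5]
    b=atz('top',TT((40,234),(206,233),(206,300),(40,300)),.034); print('block',np.round(b,4),b.mean(0),[np.linalg.norm(b[i]-b[i-1]) for i in range(4)])
    B=lambda *q:np.array(q,float)/4.7+[454.5,217.5]
    print('keys',atz('top',B((127,166),(244,189),(367,212)),.083))
    print('console bottom-front L,R edge', atz('top',B((28,207),(407,280)),.05))
E
python3 fit.py
```

```text
[ 0.6693 -0.005   0.1785  0.1061 -0.0925 -0.1002  0.1176 -0.0899] yaw deg 10.230013228895618
[ 0.5  0.2  0.4  0.6  0.4  0.1 -0.  -0.3 -0.3 -0.7  1.4 -1.   0.2 -0.5
 -1.6 -0.1  1.1 -0.5 -0.2 -0.7 -0.8 -0.7  1.1  0.1  0.2 -0.8  0.1 -0.1
  0.7 -0.2 -0.4  2.9  0.3 -0.5  0.1  0.3  0.8  0.2 -0.1 -0.1  0. ]
hub w [ 0.59613437 -0.12007025  0.11760155]
-60 foot,end crop [(np.float64(672.0), np.float64(200.0)), (np.float64(683.0), np.float64(210.0)), (np.float64(691.0), np.float64(218.0))]
-45 foot,end crop [(np.float64(654.0), np.float64(182.0)), (np.float64(664.0), np.float64(192.0)), (np.float64(673.0), np.float64(200.0))]
-30 foot,end crop [(np.float64(632.0), np.float64(170.0)), (np.float64(642.0), np.float64(179.0)), (np.float64(650.0), np.float64(187.0))]
-15 foot,end crop [(np.float64(607.0), np.float64(164.0)), (np.float64(616.0), np.float64(173.0)), (np.float64(624.0), np.float64(181.0))]
0 foot,end crop [(np.float64(581.0), np.float64(165.0)), (np.float64(590.0), np.float64(174.0)), (np.float64(597.0), np.float64(182.0))]
15 foot,end crop [(np.float64(555.0), np.float64(172.0)), (np
[... 295 characters left out ...]
.float64(215.0)), (np.float64(527.0), np.float64(223.0))]
60 foot,end crop [(np.float64(501.0), np.float64(227.0)), (np.float64(508.0), np.float64(238.0)), (np.float64(514.0), np.float64(247.0))]
block [[0.5346 0.4023 0.034 ]
 [0.5362 0.3269 0.034 ]
 [0.5057 0.3255 0.034 ]
 [0.5046 0.4007 0.034 ]] [0.52029339 0.36384886 0.034     ] [np.float64(0.030089957874020773), np.float64(0.07544003083225238), np.float64(0.030515603649153525), np.float64(0.07524417317951347)]
keys [[ 0.48797294 -0.3149112   0.083     ]
 [ 0.47824877 -0.36807359  0.083     ]
 [ 0.46859186 -0.42383507  0.083     ]]
console bottom-front L,R edge [[ 0.47097504 -0.27741213  0.05      ]
 [ 0.439514   -0.4539445   0.05      ]]
```

```bash
cat > plan.py <<'E'
import sys,ast
from h import *
from fit import p,g2w,AX,E1,E2
Rg=Rot.from_euler('z',p[2]).as_matrix()
def down(yaw_y): # tool pointing down, tool y at yaw (rad)
    y=np.array([np.cos(yaw_y),np.sin(yaw_y),0]); z=np.array([0,0,-1.]); return np.c_[np.cross(y,z),y,z]
def tiltR(zdir,ydir):
    z=zdir/np.linalg.norm(zdir); y=ydir-z*(ydir@z); y/=np.linalg.norm(y); return np.c_[np.cross(y,z),y,z]
def plan(pos,R,way,dec=0,step=38.,turn=.118,lim=None):
    """way: list of (pos,R); prints rows in tool axes"""
    rows=[]
    for tp,tR in way:
        d=tp-pos; rv=Rot.from_matrix(R.T@tR).as_rotvec()
        n=max(1,int(np.ceil(max(np.linalg.norm(d)*1000/step,np.linalg.norm(rv)/turn))))
        for i in range(n):
            k=n-i; s=np.round(R.T@(tp-pos)*1000/k,dec); w=np.round(Rot.from_matrix(R.T@tR).as_rotvec()/k,3)
            rows.append((s.tolist(),w.tolist())); pos=pos+R@s/1000; R=R@Rot.from_rotvec(w).as_matrix()
    for i,x in enumerate(rows): print(i%10,x)
    return pos,R
def now():
    from workcell import r
    s=r.read_state(); print('t',round(s['clock'],2),'tcp',np.round(s['tcp_pos'],4),'F',np.round(s['contact_force'],1),'gap',round(s['finger_gap'],4),'grip',round(s['grasp_force'],1),'q',np.round(s['joints'],2)); return s['tcp_pos'],Rot.from_rotvec(s['eef_rot']).as_matrix()
E
python3 - <<'E'
from plan import *
# checks
cy=np.radians(1.); bR=Rot.from_euler('z',cy).as_matrix()
c=np.array([.5203,.3638,.004])
q=proj('scene',np.array([[x,y,z] for x in(-.015,.015) for y in(-.0375,.0375) for z in(0,.03)])@bR.T+c); print('block scene bbox',q.min(0),q.max(0),'seen 432 332 468 359')
ct,_=(proj('top',[c+[0,0,.03]])[0],0); print(tri(ct,((432+468)/2,345.5-0)))
yaw=-np.arctan2(.0194,.109); C=Rot.from_euler('z',yaw).as_matrix(); Rk=C@Rot.from_euler('y',-24,degrees=True).as_matrix()
uv=np.array([367,212])/4.7+[454.5,217.5]
for z in (.075,.083,.091):
    k=atz('top',uv,z)[0]; q=proj('scene',[k+Rk@[a*.018,b*.007,0] for a in(-1,1) for b in(-1,1)]); print(z,k,q.min(0),q.max(0))
pos,R=now()
plan(pos,R,[(np.array([.45,-.05,.36]),down(np.radians(-30))),(np.array([.5203,.3638,.2]),down(np.radians(1)))])
E
```

```text
block scene bbox [431.09277931 326.2111163 ] [469.5901151  358.02493578] seen 432 332 468 359
(array([0.52346968, 0.36829747, 0.01268726]), np.float64(0.0036368690621935776))
0.075 [ 0.46919809 -0.42681224  0.075     ] [207.87302122 195.28453058] [220.26575345 197.23108399]
0.083 [ 0.46859186 -0.42383507  0.083     ] [208.35065683 193.29672758] [220.7903964  195.20188211]
0.091 [ 0.46798563 -0.42085789  0.091     ] [208.83280895 191.29213582] [221.31985529 193.15508174]
t 1.6 tcp [ 0.2444 -0.5752  0.2923] F [ 0.4 -0.  -0.7] gap 0.0949 grip 0.0 q [-1.27  0.49  1.56  0.    1.09 -0.11]
0 ([26.0, -27.0, -5.0], [0.0, 0.0, -0.043])
1 ([27.0, -26.0, -4.0], [0.0, 0.0, -0.043])
2 ([29.0, -24.0, -5.0], [0.0, 0.0, -0.043])
3 ([30.0, -23.0, -4.0], [0.0, 0.0, -0.043])
4 ([30.0, -22.0, -5.0], [0.0, 0.0, -0.043])
5 ([31.0, -21.0, -4.0], [0.0, 0.0, -0.043])
6 ([32.0, -19.0, -5.0], [0.0, 0.0, -0.043])
7 ([33.0, -18.0, -4.0], [0.0, 0.0, -0.043])
8 ([34.0, -16.0, -5.0], [0.0, 0.0, -0.043])
9 ([35.0, -15.0, -4.0], [0.0, 0.0, -0.043])
0 ([35.0, -13.0, -5.0], [0.0, 0.0, -0.043])
1 ([36.0, -12.0, -4.0], [0.0, 0.0, -0.043])
2 ([36.0, -11.0, -5.0], [0.0, 0.0, -0.043])
3 ([37.0, -9.0, -4.0], [0.0, 0.0, -0.043])
4 ([37.0, -7.0, -5.0], [0.0, 0.0, -0.043])
5 ([33.0, -12.0, 13.0], [0.0, 0.0, -0.045])
6 ([33.0, -11.0, 13.0], [0.0, 0.0, -0.045])
7 ([34.0, -9.0, 13.0], [0.0, 0.0, -0.045])
8 ([34.0, -8.0, 13.0], [0.0, 0.0, -0.045])
9 ([34.0, -6.0, 14.0], [0.0, 0.0, -0.045])
0 ([35.0, -5.0, 13.0], [0.0, 0.0, -0.045])
1 ([35.0, -3.0, 14.0], [0.0, 0.0, -0.045])
2 ([35.0, -1.0, 13.0], [0.0, 0.0, -0.045])
3 ([35.0, 0.0, 14.0], [0.0, 0.0, -0.045])
4 ([35.0, 2.0, 13.0], [0.0, 0.0, -0.045])
5 ([35.0, 3.0, 14.0], [0.0, 0.0, -0.046])
6 ([34.0, 5.0, 13.0], [0.0, 0.0, -0.045])
```

Emit:
jog_arm:
  moves:
    - [[26,-27,-5],[0,0,-0.043],1]
    - [[27,-26,-4],[0,0,-0.043],1]
    - [[29,-24,-5],[0,0,-0.043],1]
    - [[30,-23,-4],[0,0,-0.043],1]
    - [[30,-22,-5],[0,0,-0.043],1]
    - [[31,-21,-4],[0,0,-0.043],1]
    - [[32,-19,-5],[0,0,-0.043],1]
    - [[33,-18,-4],[0,0,-0.043],1]
    - [[34,-16,-5],[0,0,-0.043],1]
    - [[35,-15,-4],[0,0,-0.043],1]
  squeeze: 40

```text
clock: 2.43
tcp_pos: [0.3816, -0.2239, 0.3378]
eef_rot: [2.872, 1.271, 0.001]
contact_force: [1.6, -0.2, 0.3]
finger_gap: 0.0951
grasp_force: 0.0
```

Emit:
jog_arm:
  moves:
    - [[35,-13,-5],[0,0,-0.043],0.6]
    - [[36,-12,-4],[0,0,-0.043],0.5]
    - [[36,-11,-5],[0,0,-0.043],0.5]
    - [[37,-9,-4],[0,0,-0.043],0.5]
    - [[37,-7,-5],[0,0,-0.043],0.5]
    - [[33,-12,13],[0,0,-0.045],0.5]
    - [[33,-11,13],[0,0,-0.045],0.5]
    - [[34,-9,13],[0,0,-0.045],0.5]
    - [[34,-8,13],[0,0,-0.045],0.5]
    - [[34,-6,14],[0,0,-0.045],0.5]

```text
clock: 3.27
tcp_pos: [0.479, 0.1241, 0.2939]
eef_rot: [2.525, 1.868, 0.001]
contact_force: [0.6, 0.2, -0.0]
finger_gap: 0.0476
grasp_force: 0.0
```

Emit:
jog_arm:
  moves:
    - [[35,-5,13],[0,0,-0.045],0.5]
    - [[35,-3,14],[0,0,-0.045],0.5]
    - [[35,-1,13],[0,0,-0.045],0.5]
    - [[35,0,14],[0,0,-0.045],0.5]
    - [[35,2,13],[0,0,-0.045],0.5]
    - [[35,3,14],[0,0,-0.046],0.5]
    - [[34,5,13],[0,0,-0.045],0.5]
    - [[0,0,0],[0,0,0],0.5]

```text
clock: 3.93
tcp_pos: [0.5198, 0.3683, 0.1973]
eef_rot: [-2.195, -2.246, 0.002]
contact_force: [-0.4, 0.4, -0.2]
finger_gap: 0.0475
grasp_force: 0.0
```

```bash
python3 - <<'E'
from plan import *
from workcell import optics
import cv2
pos,R=now()
pos,R=plan(pos,R,[(np.array([.5203,.3638,.13]),down(np.radians(1))),(np.array([.5203,.3638,.091]),down(np.radians(1)))],dec=1,step=20)
t=optics.capture('top')['color'];s=optics.capture('scene')['color']
a=cv2.resize(t[180:300,130:270],None,fx=2.8,fy=2.8,interpolation=2);b=cv2.resize(s[270:410,390:500],None,fx=3.5,fy=3.5,interpolation=2)
C=np.zeros((500,790,3),np.uint8);C[:a.shape[0],:a.shape[1]]=a;C[:b.shape[0],400:400+b.shape[1]]=b
cv2.imwrite('pics/pre.png',C)
E
```

```text
t 3.93 tcp [0.5198 0.3683 0.1973] F [-0.4  0.4 -0.2] gap 0.0475 grip 0.0 q [0.51 0.61 1.62 0.   0.91 0.49]
0 ([-1.1, 0.1, 16.8], [-0.0, 0.0, 0.001])
1 ([-1.1, 0.1, 16.8], [-0.001, 0.0, 0.001])
2 ([-1.1, 0.1, 16.9], [-0.0, 0.0, 0.002])
3 ([-1.2, 0.2, 16.8], [-0.001, 0.0, 0.001])
4 ([0.0, -0.0, 19.5], [0.0, 0.0, 0.0])
5 ([0.1, -0.1, 19.5], [0.0, 0.0, 0.0])
```

View pics/pre.png

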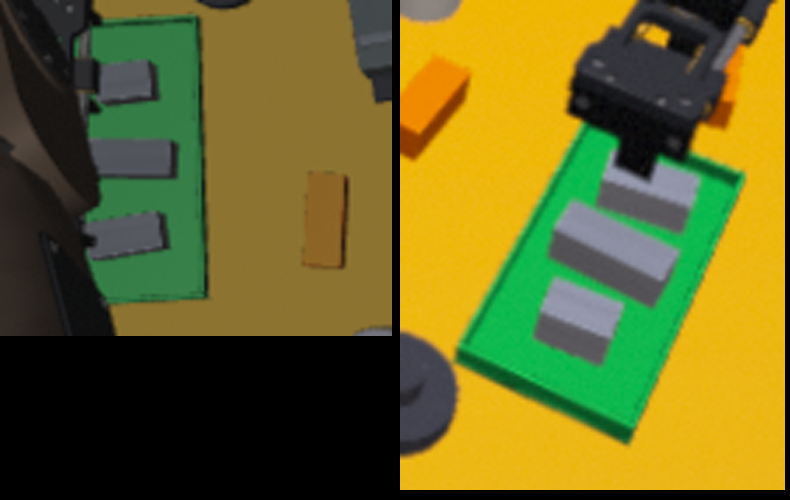

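Emit:
jog_arm:
  moves:
    - [[-2,0,17],[0,0,0.002],0.5]
    - [[-2,0,17],[0,0,0.002],0.5]
    - [[-0.5,0.5,17],[0,0,0],0.5]
    - [[0,0,17],[0,0,0],0.5]
    - [[0,0,12],[0,0,0],0.5]
    - [[0,0,0],[0,0,0],0.5]

```text
clock: 4.53
tcp_pos: [0.5203, 0.358, 0.1185]
eef_rot: [-2.208, -2.234, 0.005]
contact_force: [1.1, -0.3, 0.4]
finger_gap: 0.0479
grasp_force: 0.0
```

```bash
python3 - <<'E'
from plan import *
pos,R=now()
print(R)
pos,R=plan(pos,R,[(np.array([.5203,.3638,.091]),down(np.radians(1)))],dec=1,step=20)
E
```

```text
t 4.53 tcp [0.5203 0.358  0.1185] F [ 1.1 -0.3  0.4] gap 0.0479 grip 0.0 q [ 0.5   0.71  1.69 -0.    0.75  0.49]
[[-0.01162478  0.99992911 -0.00257741]
 [ 0.99993125  0.01162076 -0.00156866]
 [-0.0015386  -0.00259547 -0.99999545]]
0 ([2.9, 0.1, 13.8], [-0.001, 0.001, -0.003])
1 ([2.9, 0.0, 13.7], [-0.002, 0.001, -0.003])
```

Emit:
jog_arm:
  moves:
    - [[3,0,14],[0,0,0],0.5]
    - [[3,0,13],[0,0,0],0.5]
    - [[0,0,0],[0,0,0],0.5]
    - [[0,0,0],[0,0,0],0.5]
    - [[0,0,0],[0,0,0],0.5]

```text
clock: 4.95
tcp_pos: [0.5208, 0.3654, 0.0934]
eef_rot: [2.207, 2.236, 0.0]
contact_force: [-0.1, 0.3, -0.4]
finger_gap: 0.0477
grasp_force: 0.0
```

Tip at z≈15; lower 2 mm and grip.

Emit:
jog_arm:
  moves:
    - [[-1,0,2],[0,0,0],0.5]
    - [[0,0,0],[0,0,0],0.2]
    - [[0,0,0],[0,0,0],0.2]
    - [[0,0,0],[0,0,0],0.2]
    - [[0,0,0],[0,0,0],0.2]
    - [[0,0,-10],[0,0,0],0.2]
    - [[0,0,-20],[0,0,0],0.2]
    - [[0,0,0],[0,0,0],0.2]
    - [[0,0,0],[0,0,0],0.2]
  squeeze: 40

```text
clock: 5.7
tcp_pos: [0.5208, 0.3644, 0.122]
eef_rot: [2.207, 2.235, 0.002]
contact_force: [-0.7, -0.1, -4.1]
finger_gap: 0.0297
grasp_force: 40.0
```

```bash
python3 - <<'E'
from plan import *
pos,R=now()
R2=down(p[2])
tgt=g2w(p,(0,.043,0)); print(tgt, p)
# grasp tip 9mm above underside -> tcp z = .050+.009+.078
plan(pos,R,[(np.array([.52,.362,.25]),R),(tgt+[0,0,.25],R2),(tgt+[0,0,.165],R2)],step=36)
E
```

```text
t 5.7 tcp [0.5208 0.3644 0.122 ] F [-0.7 -0.1 -4.1] gap 0.0297 grip 40.0 q [ 0.51  0.7   1.68 -0.    0.76  0.49]
[0.66170204 0.03727863 0.        ] [ 0.66933885 -0.00503779  0.17854741  0.10608866 -0.09247052 -0.10020262
  0.11760155 -0.08991239]
0 ([-1.0, -0.0, -32.0], [0.0, 0.0, 0.0])
1 ([-0.0, -0.0, -32.0], [0.0, 0.0, 0.0])
2 ([-1.0, -0.0, -32.0], [0.0, 0.0, 0.0])
3 ([-0.0, -1.0, -32.0], [0.0, 0.0, 0.0])
4 ([-33.0, 14.0, -0.0], [0.0, -0.0, -0.017])
5 ([-33.0, 13.0, -0.0], [0.0, -0.0, -0.017])
6 ([-33.0, 13.0, -0.0], [0.0, -0.0, -0.016])
7 ([-33.0, 12.0, -0.0], [0.0, -0.0, -0.017])
8 ([-34.0, 12.0, -0.0], [0.0, -0.0, -0.016])
9 ([-34.0, 11.0, -0.0], [0.0, -0.0, -0.017])
0 ([-34.0, 10.0, -0.0], [0.0, -0.0, -0.016])
1 ([-34.0, 10.0, -0.0], [0.001, -0.0, -0.017])
2 ([-34.0, 9.0, -0.0], [0.0, -0.0, -0.016])
3 ([-34.0, 9.0, -0.0], [0.001, -0.001, -0.017])
4 ([0.0, -0.0, 28.0], [-0.0, 0.0, 0.0])
5 ([0.0, -0.0, 28.0], [-0.0, 0.0, 0.0])
6 ([0.0, -0.0, 29.0], [-0.0, 0.0, 0.0])
```

Emit:
jog_arm:
  moves:
    - [[0,0,-32],[0,0,0],0.2]
    - [[0,0,-32],[0,0,0],0.2]
    - [[-1,0,-32],[0,0,0],0.2]
    - [[-1,-1,-32],[0,0,0],0.2]
    - [[-33,14,0],[0,0,-0.017],0.2]
    - [[-33,13,0],[0,0,-0.017],0.2]
    - [[-33,13,0],[0,0,-0.016],0.2]
    - [[-33,12,0],[0,0,-0.017],0.2]
    - [[-34,12,0],[0,0,-0.016],0.2]
    - [[-34,11,0],[0,0,-0.017],0.2]

```text
clock: 6.53
tcp_pos: [0.6057, 0.1649, 0.2481]
eef_rot: [-2.091, -2.344, 0.002]
contact_force: [1.0, -0.2, -4.8]
finger_gap: 0.0294
grasp_force: 40.0
```

Emit:
jog_arm:
  moves:
    - [[-34,10,0],[0,0,-0.016],0.2]
    - [[-34,10,0],[0,0,-0.017],0.2]
    - [[-34,9,0],[0,0,-0.016],0.2]
    - [[-34,9,0],[0,0,-0.017],0.2]
    - [[0,0,28],[0,0,0],0.2]
    - [[0,0,28],[0,0,0],0.2]
    - [[0,0,20],[0,0,0],0.2]
    - [[0,0,0],[0,0,0],0.2]
    - [[0,0,0],[0,0,0],0.2]
    - [[0,0,0],[0,0,0],0.2]

```text
clock: 7.37
tcp_pos: [0.6623, 0.0372, 0.174]
eef_rot: [2.013, 2.411, 0.001]
contact_force: [0.5, 0.4, -4.3]
finger_gap: 0.03
grasp_force: 40.0
```

```bash
python3 - <<'E'
from plan import *
from workcell import optics
import cv2
pos,R=now()
R2=down(p[2]); tgt=g2w(p,(0,.043,0))
plan(pos,R,[(tgt+[0,0,.15],R2)],step=36,dec=1)
o=pos-np.r_[0,0,.088]; print('offset gauge',Rg.T@(o-tgt))
t=optics.capture('top')['color'];s=optics.capture('scene')['color']
for im,cam in((t,'top'),(s,'scene')):
    pts=o+[0,0,0]+np.array([[x,y,z] for z in(0,.03) for x,y in((-.015,-.0375),(.015,-.0375),(.015,.0375),(-.015,.0375))])@Rot.from_euler('z',p[2]).as_matrix().T
    print(cam,np.round(proj(cam,pts)).tolist())
a=cv2.resize(t[140:220,245:345],None,fx=3.9,fy=3.9,interpolation=2);b=cv2.resize(s[240:350,270:370],None,fx=4,fy=4,interpolation=2)
C=np.zeros((450,795,3),np.uint8);C[:a.shape[0],:a.shape[1]]=a;C[:b.shape[0],394:394+b.shape[1]]=b
cv2.imwrite('pics/place.png',C)
E
```

```text
t 7.37 tcp [0.6623 0.0372 0.174 ] F [ 0.5  0.4 -4.3] gap 0.03 grip 40.0 q [-0.04  0.67  1.57 -0.    0.9  -0.22]
0 ([0.2, -0.6, 24.0], [0.001, 0.0, 0.001])
offset gauge [ 0.00055263 -0.00015424  0.08600436]
top [[337.0, 175.0], [335.0, 161.0], [301.0, 167.0], [303.0, 180.0], [337.0, 171.0], [335.0, 158.0], [300.0, 163.0], [303.0, 177.0]]
scene [[285.0, 287.0], [279.0, 296.0], [309.0, 306.0], [314.0, 298.0], [285.0, 278.0], [278.0, 286.0], [309.0, 297.0], [315.0, 288.0]]
```

View pics/place.png

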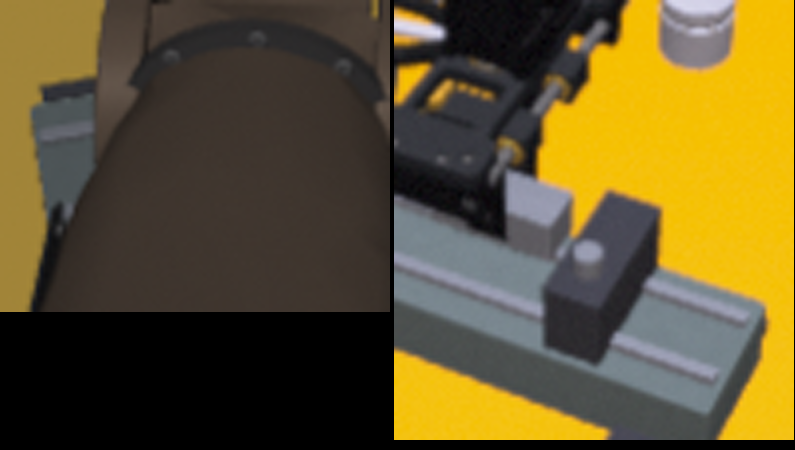

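Emit:
jog_arm:
  moves:
    - [[0,-0.5,15],[0,0,0],0.2]
    - [[0,0,12],[0,0,0],0.2]
    - [[0,0,5],[0,0,0],0.2]
    - [[0,0,3],[0,0,0],0.2]
    - [[0,0,0],[0,0,0],0.2]
    - [[0,0,0],[0,0,0],0.2]

```text
clock: 7.97
tcp_pos: [0.6616, 0.037, 0.1386]
eef_rot: [2.014, 2.411, 0.0]
contact_force: [0.5, 0.0, -5.2]
finger_gap: 0.0298
grasp_force: 40.0
```

Emit:
jog_arm:
  moves:
    - [[0,0,1],[0,0,0],0.2]
    - [[0,0,0.5],[0,0,0],0.2]
    - [[0,0,0],[0,0,0],0.2]
    - [[0,0,0],[0,0,0],0.2]

```text
clock: 8.3
tcp_pos: [0.6616, 0.037, 0.1375]
eef_rot: [2.013, 2.41, 0.001]
contact_force: [-1.2, 0.0, 2.9]
finger_gap: 0.0299
grasp_force: 40.0
```

```bash
cat >> plan.py <<'E'
AXw=Rg@AX; E1w=Rg@E1; E2w=Rg@E2; HUB=g2w(p,p[4:7])
RC=tiltR(-AXw,-E2w)  # tool y along gauge -y
def grip(phi,h=.035,r=.052): return HUB+h*AXw+r*(np.cos(phi)*E1w+np.sin(phi)*E2w)
def tcp_for(g,R): return g-.059*R[:,2]
E
python3 - <<'E'
from plan import *
pos,R=now()
G=tcp_for(grip(np.radians(-8)),RC); print('crank tcp',G,'grip',grip(np.radians(-8)),RC)
P=G+.1*AXw
plan(pos,R,[(pos+[0,0,.04],R),(pos+[-.04,-.0,.16],R),(np.array([.50,-.05,.34]),Rot.from_matrix(R).__mul__(Rot.from_rotvec([0,0,.8])).as_matrix()),(P,RC)],step=36)
E
```

```text
t 8.3 tcp [0.6616 0.037  0.1375] F [-1.2  0.   2.9] gap 0.0299 grip 40.0 q [-0.04  0.71  1.6  -0.    0.83 -0.22]
crank tcp [ 0.60608844 -0.12562776  0.2244193 ] grip [ 0.62970441 -0.1213658   0.17052012] [[ 0.89902256  0.17760027  0.40027063]
 [ 0.16224592 -0.98410271  0.07223654]
 [ 0.40673664  0.         -0.91354546]]
0 ([-0.0, 0.0, -20.0], [0.0, 0.0, 0.0])
1 ([-0.0, 0.0, -20.0], [0.0, 0.0, 0.0])
2 ([2.0, -10.0, -30.0], [0.0, 0.0, 0.0])
3 ([2.0, -10.0, -30.0], [0.0, 0.0, 0.0])
4 ([2.0, -10.0, -30.0], [0.0, 0.0, 0.0])
5 ([1.0, -9.0, -30.0], [0.0, 0.0, 0.0])
6 ([-9.0, -19.0, -6.0], [-0.0, 0.0, 0.114])
7 ([-11.0, -18.0, -6.0], [-0.0, 0.0, 0.114])
8 ([-13.0, -17.0, -6.0], [-0.0, 0.0, 0.114])
9 ([-15.0, -15.0, -6.0], [-0.0, 0.0, 0.114])
0 ([-17.0, -13.0, -6.0], [-0.0, 0.0, 0.115])
1 ([-18.0, -12.0, -6.0], [-0.0, 0.0, 0.114])
2 ([-20.0, -9.0, -7.0], [-0.0, 0.0, 0.115])
3 ([-4.0, 13.0, 3.0], [-0.02, 0.05, 0.095])
4 ([-3.0, 13.0, 3.0], [-0.02, 0.05, 0.095])
5 ([-1.0, 13.0, 3.0], [-0.02, 0.05, 0.095])
6 ([-0.0, 13.0, 4.0], [-0.02, 0.049, 0.095])
7 ([1.0, 13.0, 4.0], [-0.02, 0.05, 0.095])
8 ([2.0, 13.0, 4.0], [-0.02, 0.049, 0.095])
9 ([2.0, 12.0, 5.0], [-0.021, 0.05, 0.095])
0 ([4.0, 13.0, 5.0], [-0.02, 0.049, 0.095])
```

Emit:
jog_arm:
  moves:
    - [[0,0,0],[0,0,0],0.5]
    - [[0,0,0],[0,0,0],0.5]
    - [[0,0,0],[0,0,0],0.5]
    - [[0,0,-10],[0,0,0],0.5]
    - [[0,0,-30],[0,0,0],0.5]

```text
clock: 8.72
tcp_pos: [0.6601, 0.037, 0.1739]
eef_rot: [-2.011, -2.407, 0.006]
contact_force: [0.8, 0.3, 0.9]
finger_gap: 0.0476
grasp_force: 0.0
```

Emit:
jog_arm:
  moves:
    - [[2,-10,-30],[0,0,0],0.5]
    - [[2,-10,-30],[0,0,0],0.5]
    - [[2,-10,-30],[0,0,0],0.5]
    - [[1,-9,-30],[0,0,0],0.5]
    - [[-9,-19,-6],[0,0,0.114],0.5]
    - [[-11,-18,-6],[0,0,0.114],0.5]
    - [[-13,-17,-6],[0,0,0.114],0.5]
    - [[-15,-15,-6],[0,0,0.114],0.5]
    - [[-17,-13,-6],[0,0,0.115],0.5]
    - [[-18,-12,-6],[0,0,0.114],0.5]

```text
clock: 9.55
tcp_pos: [0.5165, -0.0373, 0.3338]
eef_rot: [2.711, 1.587, 0.001]
contact_force: [1.0, -0.0, 0.2]
finger_gap: 0.0476
grasp_force: 0.0
```

Emit:
jog_arm:
  moves:
    - [[-20,-9,-7],[0,0,0.115],0.5]
    - [[-4,13,3],[-0.02,0.05,0.095],0.5]
    - [[-3,13,3],[-0.02,0.05,0.095],0.5]
    - [[-1,13,3],[-0.02,0.05,0.095],0.5]
    - [[0,13,4],[-0.02,0.05,0.095],0.5]
    - [[1,13,4],[-0.02,0.05,0.095],0.5]
    - [[2,13,4],[-0.02,0.05,0.095],0.5]
    - [[2,12,5],[-0.02,0.05,0.095],0.5]
    - [[4,13,5],[-0.02,0.05,0.095],0.5]
    - [[0,0,0],[0,0,0],0.5]

```text
clock: 10.38
tcp_pos: [0.567, -0.1343, 0.3147]
eef_rot: [-3.023, -0.261, -0.647]
contact_force: [-0.2, 0.1, -1.1]
finger_gap: 0.0473
grasp_force: 0.0
```

```bash
python3 - <<'E'
from plan import *
from workcell import optics
import cv2
pos,R=now()
pos,R=now()
G=tcp_for(grip(np.radians(-8)),RC); P=G+.1*AXw
print(RC.T@(P-pos)*1000,Rot.from_matrix(R.T@RC).as_rotvec())
t=optics.capture('top')['color'];s=optics.capture('scene')['color']
a=cv2.resize(t[135:235,250:440],None,fx=4,fy=4,interpolation=2);b=cv2.resize(s[190:260,230:300],None,fx=3,fy=3,interpolation=2)
b2=cv2.resize(s[250:350,200:370],None,fx=2,fy=2,interpolation=2)
C=np.zeros((600,790,3),np.uint8);C[:400,:760]=a;C[400:400+190,:210]=b[:190];C[400:600,230:570]=b2
C=(255*(C/255.)**.6).astype(np.uint8)
cv2.imwrite('pics/crank.png',C)
E
```

```text
t 10.38 tcp [ 0.567  -0.1343  0.3147] F [-0.2  0.1 -1.1] gap 0.0473 grip 0.0 q [-0.42  0.32  1.83  0.38  0.67  0.71]
t 10.38 tcp [ 0.567  -0.1343  0.3147] F [-0.2  0.1 -1.1] gap 0.0473 grip 0.0 q [-0.42  0.32  1.83  0.38  0.67  0.71]
[-0.17735357 -1.62041145 -1.22991335] [-0.00071122 -0.00345985 -0.00623286]
```

View pics/crank.png

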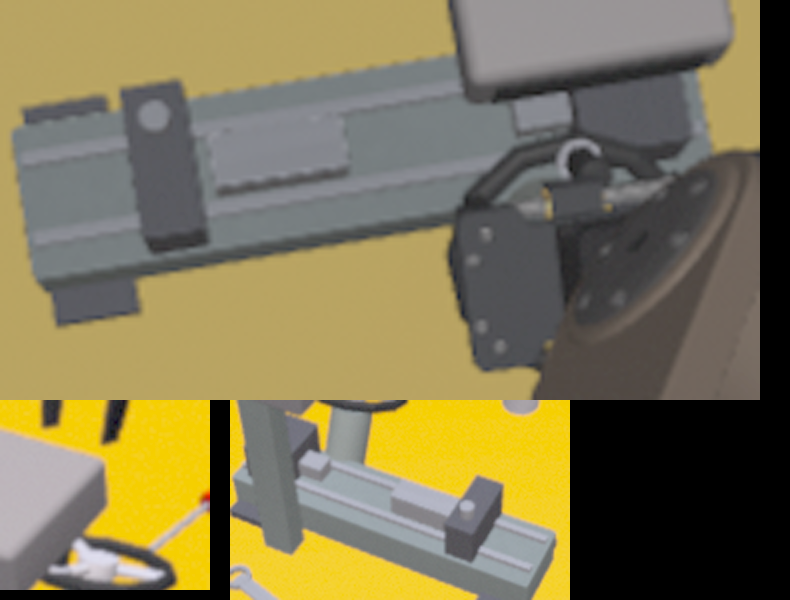

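Emit:
jog_arm:
  moves:
    - [[0,-1.5,20],[0,0,-0.006],0.5]
    - [[0,0,20],[0,0,0],0.5]
    - [[0,0,20],[0,0,0],0.5]
    - [[0,0,15],[0,0,0],0.5]
    - [[0,0,12],[0,0,0],0.5]
    - [[0,0,6],[0,0,0],0.5]
    - [[0,0,3],[0,0,0],0.5]
    - [[0,0,0],[0,0,0],0.5]
    - [[0,0,0],[0,0,0],0.5]
  squeeze: 8

```text
clock: 11.23
tcp_pos: [0.605, -0.1244, 0.2279]
eef_rot: [-3.023, -0.28, -0.646]
contact_force: [-0.7, 0.3, 1.0]
finger_gap: 0.0472
grasp_force: 0.0
```

```bash
python3 - <<'E'
from plan import *
pos,R=now()
G=tcp_for(grip(np.radians(-8)),RC)
print(RC.T@(G-pos)*1000,Rot.from_matrix(R.T@RC).as_rotvec())
E
```

```text
t 11.23 tcp [ 0.605  -0.1244  0.2279] F [-0.7  0.3  1. ] gap 0.0472 grip 0.0 q [-0.38  0.48  1.84  0.47  0.5   0.63]
[-0.65696037  1.42120573  3.51439914] [-0.00178017 -0.00196839  0.00600104]
```

Emit:
jog_arm:
  moves:
    - [[0,0,2],[0,0,0],0.5]
    - [[0,0,0],[0,0,0],0]
    - [[0,0,0],[0,0,0],0]
    - [[0,0,0],[0,0,0],0]
    - [[0,0,0],[0,0,0],0]
    - [[0,0,0],[0,0,0],0]
    - [[0,0,0],[0,0,0],0]
  squeeze: 10

```text
clock: 11.82
tcp_pos: [0.6062, -0.1251, 0.2257]
eef_rot: [-3.024, -0.279, -0.647]
contact_force: [1.0, -5.3, 0.8]
finger_gap: 0.0176
grasp_force: 10.0
```

```bash
python3 - <<'E'
from plan import *
pos,R=now()
g=pos+.059*R[:,2]; d=g-HUB
print('axis',AXw@d,'E1',E1w@d,'E2',E2w@d,'phi',np.degrees(np.arctan2(E2w@d,E1w@d)),'r',np.hypot(E2w@d,E1w@d))
x,y=np.round(R[:,0]@E1w,3),np.round(R[:,1]@E2w,3);print(x,y)
ph=np.radians(-8)
def circ(ph,n,st):
    ex=ey=0
    for i in range(n):
        q=ph-np.radians(st)*(i+1)
        X=52*(np.cos(q)-np.cos(ph)); Y=-52*(np.sin(q)-np.sin(ph))
        sx,sy=round(X-ex,1),round(Y-ey,1);ex+=sx;ey+=sy;print(i,round(np.degrees(q)),[sx,sy,0])
circ(ph,24,15)
E
```

```text
t 11.82 tcp [ 0.6062 -0.1251  0.2257] F [ 1.  -5.3  0.8] gap 0.0176 grip 10.0 q [-0.38  0.48  1.84  0.47  0.5   0.63]
axis 0.03612405023710739 E1 0.05235311730735851 E2 -0.006710463963082649 phi -7.304172288244796 r 0.052781428726379434
1.0 -1.0
0 -23 [np.float64(-3.6), np.float64(13.1), 0]
1 -38 [np.float64(-6.9), np.float64(11.7), 0]
2 -53 [np.float64(-9.7), np.float64(9.5), 0]
3 -68 [np.float64(-11.8), np.float64(6.7), 0]
4 -83 [np.float64(-13.2), np.float64(3.4), 0]
5 -98 [np.float64(-13.5), np.float64(-0.1), 0]
6 -113 [np.float64(-13.1), np.float64(-3.7), 0]
7 -128 [np.float64(-11.7), np.float64(-6.9), 0]
8 -143 [np.float64(-9.5), np.float64(-9.6), 0]
9 -158 [np.float64(-6.7), np.float64(-11.9), 0]
10 -173 [np.float64(-3.4), np.float64(-13.1), 0]
11 -188 [np.float64(0.1), np.float64(-13.6), 0]
12 -203 [np.float64(3.6), np.float64(-13.1), 0]
13 -218 [np.float64(6.9), np.float64(-11.7), 0]
14 -233 [np.float64(9.7), np.float64(-9.5), 0]
15 -248 [np.float64(11.8), np.float64(-6.7), 0]
16 -263 [np.float64(13.2), np.float64(-3.3), 0]
17 -278 [np.float64(13.5), np.float64(0.1), 0]
18 -293 [np.float64(13.1), np.float64(3.6), 0]
19 -308 [np.float64(11.7), np.float64(6.9), 0]
20 -323 [np.float64(9.5), np.float64(9.7), 0]
21 -338 [np.float64(6.7), np.float64(11.8), 0]
22 -353 [np.float64(3.4), np.float64(13.1), 0]
23 -368 [np.float64(-0.1), np.float64(13.6), 0]
```

Emit:
jog_arm:
  moves:
    - [[-3.6,13.1,0],[0,0,0],0]
    - [[-6.9,11.7,0],[0,0,0],0]
    - [[-9.7,9.5,0],[0,0,0],0]
    - [[-11.8,6.7,0],[0,0,0],0]
    - [[-13.2,3.4,0],[0,0,0],0]
    - [[-13.5,0,0],[0,0,0],0]
    - [[-13.1,-3.7,0],[0,0,0],0]
    - [[-11.7,-6.9,0],[0,0,0],0]
    - [[-9.5,-9.6,0],[0,0,0],0]

```text
clock: 12.57
tcp_pos: [0.5266, -0.1646, 0.1877]
eef_rot: [-3.025, -0.277, -0.648]
contact_force: [6.5, -0.1, 0.1]
finger_gap: 0.0179
grasp_force: 10.0
```

```bash
cat > wh.py <<'E'
from plan import *
from workcell import r
pos,R=now()
F=r.read_state()['contact_force']
g=pos+.059*R[:,2]; d=g-HUB
ph=np.arctan2(E2w@d,E1w@d)
print('phi',np.degrees(ph),'r',np.hypot(E2w@d,E1w@d),'axis',AXw@d,'tilt err',Rot.from_matrix(R.T@RC).as_rotvec())
rad=np.cos(ph)*E1w+np.sin(ph)*E2w; tan=np.sin(ph)*E1w-np.cos(ph)*E2w
print('F rad',F@rad,'F tan(cw)',F@tan,'F ax',F@AXw)
E
python3 wh.py
```

```text
t 12.57 tcp [ 0.5266 -0.1646  0.1877] F [ 6.5 -0.1  0.1] gap 0.0179 grip 10.0 q [-0.52  0.47  2.03  0.72  0.41  0.23]
phi -142.45538134350622 r 0.051783844381501534 axis 0.036038367274189714 tilt err [ 0.0006798  -0.00275266  0.00440486]
F rad -3.834009000024093 F tan(cw) -4.57233611721544 F ax -2.4714542673442668
```

Emit:
jog_arm:
  moves:
    - [[-6.7,-11.9,0],[0,0,0],0]
    - [[-3.4,-13.1,0],[0,0,0],0]
    - [[0.1,-13.6,0],[0,0,0],0]
    - [[3.6,-13.1,0],[0,0,0],0]
    - [[6.9,-11.7,0],[0,0,0],0]
    - [[9.7,-9.5,0],[0,0,0],0]
    - [[11.8,-6.7,0],[0,0,0],0]
    - [[13.2,-3.3,0],[0,0,0],0]
    - [[13.5,0.1,0],[0,0,0],0]

```text
clock: 13.32
tcp_pos: [0.5562, -0.0737, 0.2077]
eef_rot: [-3.025, -0.28, -0.647]
contact_force: [1.0, -15.5, -6.4]
finger_gap: 0.018
grasp_force: 10.0
```

```bash
python3 wh.py
```

```text
t 13.32 tcp [ 0.5562 -0.0737  0.2077] F [  1.  -15.5  -6.4] gap 0.018 grip 10.0 q [-0.32  0.44  2.    0.56  0.38  0.58]
phi 80.90469899069365 r 0.053385820993336934 axis 0.0359109577854033 tilt err [ 0.00048374 -0.00253139  0.00607456]
F rad -15.8603127861293 F tan(cw) -1.7390458965162607 F ax -5.158130003978947
```

Emit:
jog_arm:
  moves:
    - [[13.1,4.4,0],[0,0,0],0]
    - [[11.7,7.4,0],[0,0,0],0]
    - [[9.5,9.7,0],[0,0,0],0]
    - [[6.7,11.8,0],[0,0,0],0]
    - [[3.4,13.1,0],[0,0,0],0]
    - [[-0.1,13.6,0],[0,0,0],0]
    - [[-3.6,13.1,0],[0,0,0],0]
    - [[-6.9,11.7,0],[0,0,0],0]
    - [[-9.7,9.5,0],[0,0,0],0]
    - [[-11.8,6.7,0],[0,0,0],0]

```text
clock: 14.15
tcp_pos: [0.5858, -0.1711, 0.2132]
eef_rot: [-3.023, -0.28, -0.649]
contact_force: [2.2, 2.0, 2.1]
finger_gap: 0.0177
grasp_force: 10.0
```

```bash
python3 wh.py
```

```text
t 14.15 tcp [ 0.5858 -0.1711  0.2132] F [2.2 2.  2.1] gap 0.0177 grip 10.0 q [-0.47  0.49  1.87  0.55  0.5   0.46]
phi -65.97460710071145 r 0.05289238938157442 axis 0.03611618435369077 tilt err [-0.001139   -0.00373297  0.0061646 ]
F rad -0.20000538395663892 F tan(cw) -3.514460212468076 F ax 0.8691450092271231
```

Emit:
jog_arm:
  moves:
    - [[-13.2,3.4,0],[0,0,0],0]
    - [[-13.5,0,0],[0,0,0],0]
    - [[-13.1,-3.7,0],[0,0,0],0]
    - [[-11.7,-6.9,0],[0,0,0],0]
    - [[-9.5,-9.6,0],[0,0,0],0]
    - [[-6.7,-11.9,0],[0,0,0],0]
    - [[-3.4,-13.1,0],[0,0,0],0]
    - [[0.1,-13.6,0],[0,0,0],0]
    - [[0,0,0],[0,0,0],0]

```text
clock: 14.9
tcp_pos: [0.5111, -0.1262, 0.1838]
eef_rot: [-3.022, -0.281, -0.645]
contact_force: [0.9, 2.3, 3.1]
finger_gap: 0.0177
grasp_force: 10.0
```

```bash
python3 wh.py
```

```text
t 14.9 tcp [ 0.5111 -0.1262  0.1838] F [0.9 2.3 3.1] gap 0.0177 grip 10.0 q [-0.46  0.45  2.09  0.79  0.35  0.21]
phi 169.55474272397888 r 0.05127973049986344 axis 0.035934773893893164 tilt err [-0.00322462 -0.00200608  0.00650455]
F rad -1.983814521579534 F tan(cw) 2.480423980484767 F ax 2.342935810798118
```

Emit:
jog_arm:
  moves:
    - [[3.6,-13.1,0],[0,0,0],0]
    - [[6.9,-11.7,0],[0,0,0],0]
    - [[0,0,0],[0,0,0],0]

```text
clock: 15.15
tcp_pos: [0.5168, -0.1005, 0.1885]
eef_rot: [-3.022, -0.282, -0.647]
contact_force: [4.6, 0.7, 1.4]
finger_gap: 0.0175
grasp_force: 10.0
```

```bash
python3 wh.py
```

```text
t 15.15 tcp [ 0.5168 -0.1005  0.1885] F [4.6 0.7 1.4] gap 0.0175 grip 10.0 q [-0.4   0.44  2.1   0.76  0.34  0.3 ]
phi 139.43770577349042 r 0.05151350818365464 axis 0.03608138219310285 tilt err [-0.00206112 -0.00297569  0.00687459]
F rad -3.804171443434206 F tan(cw) 3.052072602239658 F ax -0.5896257871404054
```

Emit:
jog_arm:
  moves:
    - [[9.7,-9.5,0],[0,0,0],0]
    - [[0,0,0],[0,0,0],0]

```text
clock: 15.32
tcp_pos: [0.5238, -0.0901, 0.1924]
eef_rot: [-3.022, -0.282, -0.647]
contact_force: [4.2, -0.3, 1.3]
finger_gap: 0.0181
grasp_force: 10.0
```

```bash
python3 wh.py
```

```text
t 15.32 tcp [ 0.5238 -0.0901  0.1924] F [ 4.2 -0.3  1.3] gap 0.0181 grip 10.0 q [-0.38  0.44  2.08  0.71  0.34  0.37]
phi 124.88322680712862 r 0.05169157165012712 axis 0.03611498542324891 tilt err [-0.00192292 -0.00294263  0.00684194]
F rad -3.291499314758461 F tan(cw) 2.86292156044794 F ax -0.5029262678365476
```

Emit:
jog_arm:
  moves:
    - [[11.8,-6.7,0],[0,0,0],0]
    - [[13.2,-3.3,0],[0,0,0],0]

```text
clock: 15.48
tcp_pos: [0.5425, -0.0772, 0.2014]
eef_rot: [-3.023, -0.28, -0.642]
contact_force: [-6.6, -9.5, -0.3]
finger_gap: 0.0179
grasp_force: 10.0
```

```bash
python3 wh.py; python3 - <<'E'
from workcell import optics
import cv2,numpy as np
t=optics.capture('top')['color'];s=optics.capture('scene')['color']
a=cv2.resize(t[135:215,250:400],None,fx=5,fy=5,interpolation=2);b=cv2.resize(s[250:350,190:370],None,fx=2,fy=2,interpolation=2)
C=np.zeros((600,790,3),np.uint8);C[:400,:750]=a;C[400:,:360]=b
cv2.imwrite('pics/wound.png',(255*(C/255.)**.6).astype(np.uint8))
E
```

```text
t 15.48 tcp [ 0.5425 -0.0772  0.2014] F [-6.6 -9.5 -0.3] gap 0.0179 grip 10.0 q [-0.33  0.44  2.04  0.61  0.36  0.51]
phi 97.88255246529785 r 0.05236783585190563 axis 0.03586669156084718 tilt err [-0.00237462  0.00045315  0.00541285]
F rad -7.036973454491758 F tan(cw) -8.641075574174257 F ax 3.008650108486208
```

View pics/wound.png

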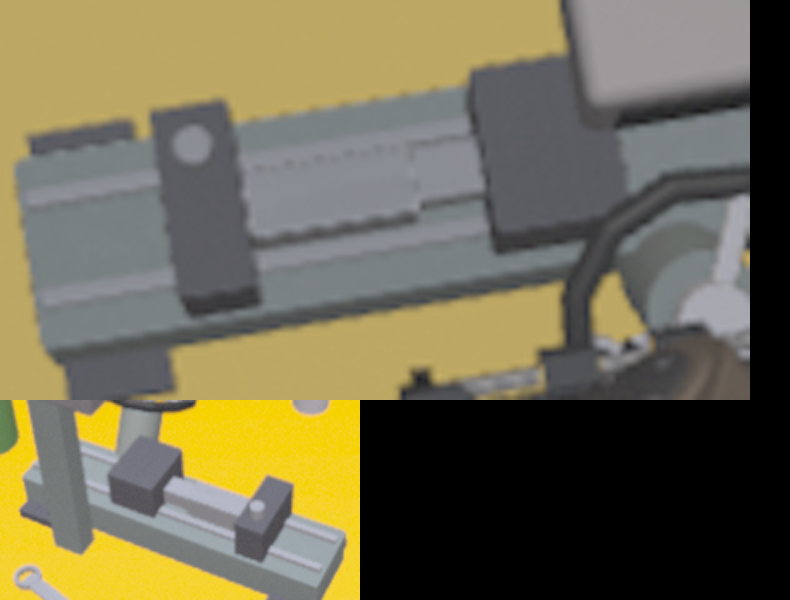

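Emit:
jog_arm:
  moves:
    - [[13.5,0.1,0],[0,0,0],0]
    - [[13.1,4.0,0],[0,0,0],0]

```text
clock: 15.75
tcp_pos: [0.5657, -0.0752, 0.2117]
eef_rot: [-3.019, -0.281, -0.634]
contact_force: [-12.3, 19.2, 11.3]
finger_gap: 0.0186
grasp_force: 10.0
```

```bash
python3 wh.py
```

```text
t 15.75 tcp [ 0.5657 -0.0752  0.2117] F [-12.3  19.2  11.3] gap 0.0186 grip 10.0 q [-0.32  0.45  1.97  0.52  0.41  0.62]
phi 70.29604230863704 r 0.053187178422535765 axis 0.03585688284252595 tilt err [-0.00805854  0.00417892  0.0053911 ]
F rad 18.661894932718088 F tan(cw) -10.29220519188341 F ax 13.886620343359644
```

Emit:
jog_arm:
  moves:
    - [[11.7,7.1,0],[0,0,0],0]

```text
clock: 15.83
tcp_pos: [0.5784, -0.0799, 0.2169]
eef_rot: [-3.019, -0.282, -0.637]
contact_force: [0.8, 0.2, 0.9]
finger_gap: 0.0158
grasp_force: 0.0
```

```bash
python3 wh.py; python3 - <<'E'
from workcell import optics
from h import *
t=optics.capture('top')['color']; a=cv2.imread('pics/wound.png')
b=cv2.resize(t[135:215,250:400],None,fx=5,fy=5,interpolation=2);b=(255*(b/255.)**.6).astype(np.uint8)
d=cv2.absdiff(a[60:260,150:500],b[60:260,150:500]).max(2); print('slide area change',d.mean(),np.percentile(d,99))
E
```

```text
t 15.83 tcp [ 0.5784 -0.0799  0.2169] F [0.8 0.2 0.9] gap 0.0158 grip 0.0 q [-0.32  0.45  1.94  0.5   0.43  0.65]
phi 54.415204015171966 r 0.0530263071571189 axis 0.035938384783150534 tilt err [-0.0076806   0.00242324  0.00583247]
F rad 0.6903325309530336 F tan(cw) 0.8941741632338631 F ax 0.4892629534632927
slide area change 1.5304428571428572 6.0
```

Emit:
jog_arm:
  moves:
    - [[0,0,-10],[0,0,0],0.16]
    - [[0,0,-25],[0,0,0],0.16]
    - [[0,0,-30],[0,0,0],0.16]
    - [[0,0,-30],[0,0,0],0]
    - [[0,0,0],[0,0,0],0]

```text
clock: 16.3
tcp_pos: [0.54, -0.0894, 0.3084]
eef_rot: [-3.023, -0.28, -0.652]
contact_force: [-0.1, -0.5, 1.3]
finger_gap: 0.0069
grasp_force: 0.0
```

```bash
cat > keys.py <<'E'
from plan import *
yaw=-np.arctan2(.0194,.109); C=Rot.from_euler('z',yaw).as_matrix(); n=C@[-np.sin(np.radians(24)),0,np.cos(np.radians(24))]
KR=tiltR(-n,-C[:,1])
uv=np.array([(127,166),(244,189),(367,212)])/4.7+[454.5,217.5]
k=atz('top',uv,.083); ROUND,SQ,BAR=k
E
python3 - <<'E'
from keys import *
from workcell import optics
pos,R=now(); print(np.degrees(yaw),n)
t=optics.capture('top')['color']; a=cv2.imread('pics/wound.png')
b=cv2.resize(t[135:215,250:400],None,fx=5,fy=5,interpolation=2);b=(255*(b/255.)**.6).astype(np.uint8)
d=cv2.absdiff(a[60:260,150:500],b[60:260,150:500]).max(2); print('slide area change',d.mean(),np.percentile(d,99))
T=ROUND+.108*n
plan(pos,R,[(np.array([.47,-.2,.28]),KR),(T,KR)],step=36)
E
```

```text
t 16.3 tcp [ 0.54   -0.0894  0.3084] F [-0.1 -0.5  1.3] gap 0.0069 grip 0.0 q [-0.36  0.28  1.92  0.38  0.61  0.75]
-10.091920816435884 [-0.40044357  0.07127161  0.91354546]
slide area change 5.938414285714286 9.0
0 ([-23.0, 24.0, -3.0], [-0.036, -0.002, 0.082])
1 ([-21.0, 26.0, -2.0], [-0.036, -0.001, 0.083])
2 ([-19.0, 28.0, -0.0], [-0.037, -0.002, 0.082])
3 ([-17.0, 29.0, 0.0], [-0.036, -0.001, 0.083])
4 ([-9.0, 22.0, 18.0], [-0.0, -0.0, -0.0])
5 ([-9.0, 22.0, 17.0], [-0.0, -0.0, -0.0])
6 ([-9.0, 22.0, 18.0], [-0.0, -0.0, -0.0])
7 ([-9.0, 22.0, 17.0], [-0.0, -0.0, -0.0])
8 ([-10.0, 22.0, 18.0], [-0.0, -0.0, -0.0])
```

Emit:
jog_arm:
  moves:
    - [[-23,24,-3],[-0.036,-0.002,0.082],0]
    - [[-21,26,-2],[-0.036,-0.002,0.083],0]
    - [[-19,28,0],[-0.037,-0.001,0.082],0]
    - [[-17,29,0],[-0.036,-0.001,0.083],0]
    - [[-9,22,18],[0,0,0],0]
    - [[-9,22,17],[0,0,0],0]
    - [[-9,22,18],[0,0,0],0]
    - [[-9,22,17],[0,0,0],0]
    - [[-10,22,18],[0,0,0],0]
    - [[0,0,0],[0,0,0],0]

```text
clock: 17.18
tcp_pos: [0.4437, -0.3092, 0.1728]
eef_rot: [3.032, -0.273, 0.63]
contact_force: [-0.6, -0.2, -1.0]
finger_gap: 0.0002
grasp_force: 0.0
```

```bash
cat > ks.py <<'E'
from keys import *
import sys
from workcell import r
pos,R=now(); K={'r':ROUND,'b':BAR}[sys.argv[1]]
tip=pos+.078*R[:,2]; d=KR.T@(K-tip)*1000
print('to key in tool axes mm',d,'rot',Rot.from_matrix(R.T@KR).as_rotvec(),'Fn',r.read_state()['contact_force']@n)
E
python3 ks.py r
```

```text
t 17.18 tcp [ 0.4437 -0.3092  0.1728] F [-0.6 -0.2 -1. ] gap 0.0002 grip 0.0 q [-0.82  0.48  2.06  0.77  0.35  0.24]
to key in tool axes mm [ 4.98689079 -2.00245228 22.22487438] rot [-0.00171484  0.00959551 -0.00381795] Fn -0.670734743296865
```

Emit:
jog_arm:
  moves:
    - [[3,-1,6],[0,0.01,-0.004],0]
    - [[2,-1,8],[0,0,0],0]
    - [[0,0,0],[0,0,0],0]
    - [[0,0,0],[0,0,0],0]

```text
clock: 17.52
tcp_pos: [0.4562, -0.3064, 0.166]
eef_rot: [3.025, -0.26, 0.65]
contact_force: [0.7, -0.3, -0.4]
finger_gap: 0.0004
grasp_force: 0.0
```

```bash
python3 ks.py r; python3 - <<'E'
from workcell import optics
import cv2,numpy as np
t=optics.capture('top')['color']
cv2.imwrite('pics/key.png',(255*(cv2.resize(t[210:300,440:560],None,fx=5,fy=5,interpolation=2)/255.)**.6).astype(np.uint8))
E
```

```text
t 17.52 tcp [ 0.4562 -0.3064  0.166 ] F [ 0.7 -0.3 -0.4] gap 0.0004 grip 0.0 q [-0.8   0.5   2.06  0.82  0.33  0.19]
to key in tool axes mm [-4.170154    2.95924533 11.18465044] rot [-0.0014679  -0.00425921  0.00405389] Fn -0.6962416889362545
```

View pics/key.png

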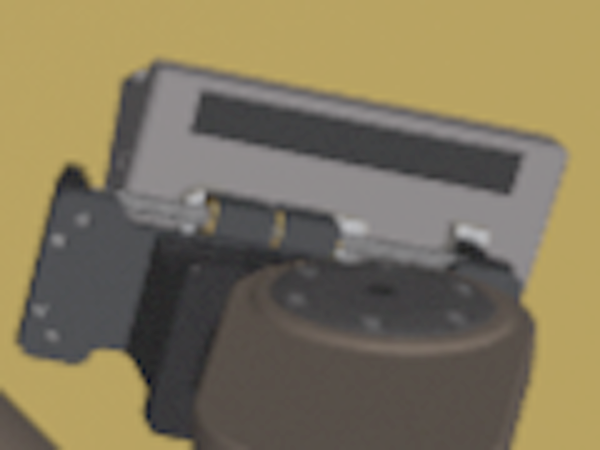

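Emit:
jog_arm:
  moves:
    - [[-4,3,3],[0,0,0],0]
    - [[0,0,3],[0,0,0],0]
    - [[0,0,0],[0,0,0],0]
    - [[0,0,0],[0,0,0],0]
    - [[0,0,0],[0,0,0],0]

```text
clock: 17.98
tcp_pos: [0.4546, -0.3099, 0.1595]
eef_rot: [3.024, -0.261, 0.651]
contact_force: [-0.6, 0.3, -0.1]
finger_gap: 0.0005
grasp_force: 0.0
```

```bash
python3 ks.py r
```

```text
t 17.98 tcp [ 0.4546 -0.3099  0.1595] F [-0.6  0.3 -0.1] gap 0.0005 grip 0.0 q [-0.81  0.52  2.06  0.86  0.32  0.14]
to key in tool axes mm [-0.73101932 -0.82961708  5.58768781] rot [-0.00045306 -0.00554927  0.00380031] Fn 0.2011410087950482
```

Emit:
jog_arm:
  moves:
    - [[0,0,3],[0,0,0],0]
    - [[0,0,3],[0,0,0],0]
    - [[0,0,0],[0,0,0],0]
    - [[0,0,0],[0,0,0],0]

```text
clock: 18.32
tcp_pos: [0.4571, -0.3105, 0.1537]
eef_rot: [3.024, -0.261, 0.651]
contact_force: [-0.8, -0.1, 1.2]
finger_gap: 0.0002
grasp_force: 0.7
```

```bash
python3 ks.py r
```

```text
t 18.32 tcp [ 0.4571 -0.3105  0.1537] F [-0.8 -0.1  1.2] gap 0.0002 grip 0.7 q [-0.8   0.53  2.06  0.89  0.32  0.12]
to key in tool axes mm [-0.65088255 -0.98697503 -0.76679729] rot [-0.00055362 -0.00534654  0.00352151] Fn 1.3971477636893324
```

Emit:
jog_arm:
  moves:
    - [[0,0,3],[0,0,0],0]
    - [[0,0,3],[0,0,0],0]
    - [[0,0,0],[0,0,0],0]
    - [[0,0,0],[0,0,0],0]

```text
clock: 18.65
tcp_pos: [0.4593, -0.3108, 0.1486]
eef_rot: [3.023, -0.261, 0.652]
contact_force: [-5.4, 2.2, 9.1]
finger_gap: 0.0004
grasp_force: 5.8
```

```bash
python3 ks.py r
```

```text
t 18.65 tcp [ 0.4593 -0.3108  0.1486] F [-5.4  2.2  9.1] gap 0.0004 grip 5.8 q [-0.8   0.54  2.06  0.92  0.31  0.1 ]
to key in tool axes mm [-0.71470037 -0.99437245 -6.29554333] rot [-0.0002358  -0.00591995  0.0036509 ] Fn 10.662648716389972
```

Emit:
jog_arm:
  moves:
    - [[0,0,-6],[0,0,0],0]
    - [[0,0,-12],[0,0,0],0]
    - [[0,0,-12],[0,0,0],0]
    - [[0,0,0],[0,0,0],0]
    - [[0,0,0],[0,0,0],0]

```text
clock: 19.07
tcp_pos: [0.4473, -0.3088, 0.1758]
eef_rot: [3.023, -0.261, 0.652]
contact_force: [0.2, -0.4, -1.0]
finger_gap: 0.0006
grasp_force: 0.0
```

```bash
python3 ks.py b
```

```text
t 19.07 tcp [ 0.4473 -0.3088  0.1758] F [ 0.2 -0.4 -1. ] gap 0.0006 grip 0.0 q [-0.81  0.48  2.06  0.8   0.35  0.2 ]
to key in tool axes mm [ -0.6119776  109.50130677  23.48269863] rot [ 4.84047487e-05 -6.04094505e-03  3.63815231e-03] Fn -1.0036273658864943
```

Emit:
jog_arm:
  moves:
    - [[0,20,0],[0,-0.006,0.004],0]
    - [[0,25,0],[0,0,0],0]
    - [[0,25,0],[0,0,0],0]
    - [[0,25,0],[0,0,0],0]
    - [[-0.5,14.5,0],[0,0,0],0]
    - [[0,0,6],[0,0,0],0]
    - [[0,0,6],[0,0,0],0]
    - [[0,0,3],[0,0,0],0]
    - [[0,0,0],[0,0,0],0]
    - [[0,0,0],[0,0,0],0]

```text
clock: 19.9
tcp_pos: [0.434, -0.4164, 0.1613]
eef_rot: [3.028, -0.266, 0.642]
contact_force: [-0.1, 0.5, -0.5]
finger_gap: 0.0001
grasp_force: 0.0
```

```bash
python3 ks.py b
```

```text
t 19.9 tcp [ 0.434  -0.4164  0.1613] F [-0.1  0.5 -0.5] gap 0.0001 grip 0.0 q [-0.97  0.57  1.91  0.72  0.46  0.16]
to key in tool axes mm [0.56926781 1.38683057 7.87098729] rot [-0.00178191  0.0013444   0.0003937 ] Fn -0.3262532109368383
```

Emit:
jog_arm:
  moves:
    - [[0,1,4],[0,0,0],0]
    - [[0,0,4],[0,0,0],0]
    - [[0,0,3],[0,0,0],0]
    - [[0,0,2.5],[0,0,0],0]
    - [[0,0,0],[0,0,0],0]
    - [[0,0,0],[0,0,0],0]

```text
clock: 20.4
tcp_pos: [0.439, -0.4194, 0.1494]
eef_rot: [3.027, -0.267, 0.643]
contact_force: [1.4, 1.2, 4.7]
finger_gap: 0.0005
grasp_force: 1.9
```

```bash
python3 ks.py b
```

```text
t 20.4 tcp [ 0.439  -0.4194  0.1494] F [1.4 1.2 4.7] gap 0.0005 grip 1.9 q [-0.96  0.59  1.91  0.74  0.44  0.14]
to key in tool axes mm [ 0.32272448 -0.72163491 -5.13641889] rot [-0.0006866   0.00042402 -0.0002668 ] Fn 3.811774429640598
```

Emit:
jog_arm:
  moves:
    - [[0,0,1],[0,0,0],0]
    - [[0,0,1],[0,0,0],0]
    - [[0,0,0],[0,0,0],0]
    - [[0,0,0],[0,0,0],0]

```text
clock: 20.73
tcp_pos: [0.4394, -0.4194, 0.1485]
eef_rot: [3.026, -0.267, 0.644]
contact_force: [-6.9, 5.3, 15.6]
finger_gap: 0.0006
grasp_force: 8.6
```

```bash
python3 ks.py b
```

```text
t 20.73 tcp [ 0.4394 -0.4194  0.1485] F [-6.9  5.3 15.6] gap 0.0006 grip 8.6 q [-0.96  0.6   1.91  0.75  0.44  0.13]
to key in tool axes mm [ 0.26420695 -0.73881995 -6.12341152] rot [-0.00035074 -0.00022301 -0.00013974] Fn 17.336983545118034
```

Fully down (17 N). Release, retreat, and take a final look.

Emit:
jog_arm:
  moves:
    - [[0,0,-6],[0,0,0],0]
    - [[0,0,-15],[0,0,0],0]
    - [[0,0,-30],[0,0,0],0]
    - [[0,0,-35],[0,0,0],0]
    - [[0,0,-20],[0,0,0],0]
    - [[0,0,0],[0,0,0],0]
    - [[0,0,0],[0,0,0],0]

```text
clock: 21.32
tcp_pos: [0.397, -0.4123, 0.245]
eef_rot: [3.025, -0.268, 0.644]
contact_force: [0.4, 0.9, -1.2]
finger_gap: 0.0005
grasp_force: 0.0
```

```bash
python3 - <<'E'
from plan import *
from workcell import optics
now()
t=optics.capture('top')['color']; s=optics.capture('scene')['color']
a=cv2.resize(t[60:360,140:560],None,fx=1.4,fy=1.4,interpolation=2);b=cv2.resize(t[145:205,270:370],None,fx=3.5,fy=3,interpolation=2)
C=np.zeros((600,790,3),np.uint8);C[:420,:588]=a;C[420:600,:350]=b;C[420:600,360:680]=cv2.resize(s[250:340,200:360],None,fx=2,fy=2)
cv2.imwrite('pics/final.png',(255*(C/255.)**.6).astype(np.uint8))
E
```

```text
t 21.32 tcp [ 0.397  -0.4123  0.245 ] F [ 0.4  0.9 -1.2] gap 0.0005 grip 0.0 q [-1.02  0.41  1.91  0.56  0.61  0.29]
```

View pics/final.png

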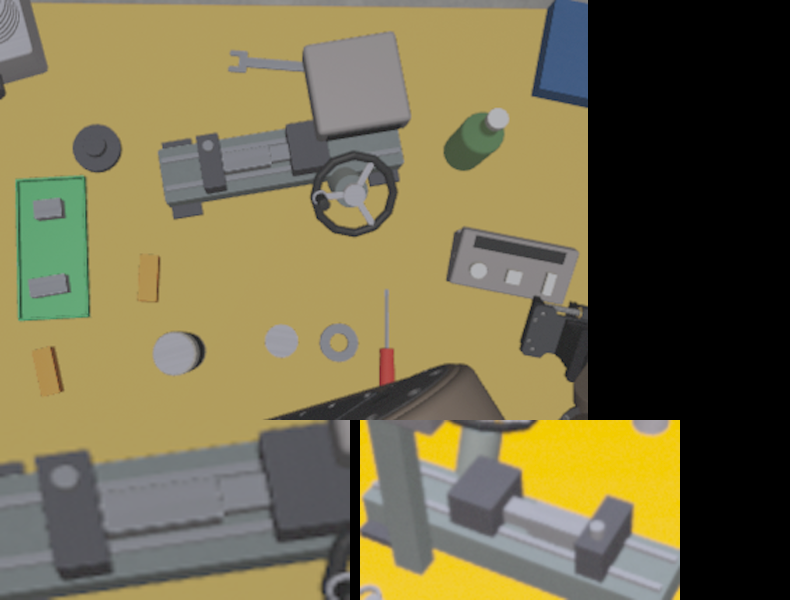

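```bash
python3 - <<'E'
from plan import *
from workcell import optics
t=optics.capture('top')['color']
inv=lambda X:(X-[p[0],p[1],0])@Rg
for y in (.0885,.0905,.0925): print('stop face',y,'bottom z80/top z100 px',proj('top',g2w(p,[(0,y,.08),(0,y,.1),(0,y-.075,.08),(0,y-.075,.07)])).round(1).tolist())
# profile along the centreline at z=.08
ys=np.arange(0,.1,.002)
for x in (-.004,.004):
    q=proj('top',np.array([g2w(p,(x,y,.08)) for y in ys])); g=cv2.cvtColor(t,6)
    v=cv2.remap(g,q[:,0].astype(np.float32)[None],q[:,1].astype(np.float32)[None],1)[0]; print([(int(y*1000),int(k)) for y,k in zip(ys,v)])
E
```

```text
stop face 0.0885 bottom z80/top z100 px [[298.7, 175.0], [298.2, 172.9], [332.4, 169.6], [332.4, 170.6]]
stop face 0.0905 bottom z80/top z100 px [[297.8, 175.2], [297.3, 173.1], [331.5, 169.7], [331.5, 170.8]]
stop face 0.0925 bottom z80/top z100 px [[296.9, 175.3], [296.4, 173.2], [330.6, 169.9], [330.6, 170.9]]
[(0, 87), (2, 86), (4, 86), (6, 86), (8, 86), (10, 87), (12, 77), (14, 75), (16, 80), (18, 83), (20, 83), (22, 83), (24, 83), (26, 83), (28, 82), (30, 83), (32, 83), (34, 83), (36, 83), (38, 83), (40, 83), (42, 83), (44, 83), (46, 83), (48, 83), (50, 83), (52, 83), (54, 83), (56, 83), (58, 84), (60, 84), (62, 84), (64, 83), (66, 84), (68, 84), (70, 84), (72, 84), (74, 84), (76, 84), (78, 85), (80, 85), (82, 85), (84, 86), (86, 85), (88, 64), (90, 44), (92, 40), (94, 42), (96, 43), (98, 43)]
[(0, 86), (2, 86), (4, 86), (6, 86), (8, 86), (10, 86), (12, 85), (14, 81), (16, 83), (18, 86), (20, 86), (22, 86), (24, 86), (26, 86), (28, 85), (30, 85), (32, 86), (34, 86), (36, 86), (38, 85), (40, 85), (42, 85), (44, 86), (46, 85), (48, 85), (50, 86), (52, 85), (54, 85), (56, 85), (58, 85), (60, 85), (62, 85), (64, 86), (66, 86), (68, 85), (70, 86), (72, 86), (74, 85), (76, 85), (78, 86), (80, 86), (82, 86), (84, 86), (86, 88), (88, 83), (90, 61), (92, 43), (94, 42), (96, 43), (98, 42)]
```

```bash
python3 -c "
from workcell import r
print(r.sign_off())"
```

```text
the job is handed in; nothing more can be done
None
```

The job is handed in at about 21 s: the longest block is held between anvil and stop with no visible gap and the clutch slipping, and the round key and then the bar key were each pressed fully down and let up; the crank slipped out of the fingers at the very end of winding, and the last images show nothing loosened or disturbed.

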